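# Fill the tasting tub and snap its lid on

## Task

Tip the four cheese chunks off the tasting tray into the open white tub without fingering the cheese, and set the tray back down flat on the counter. Then put the big wooden lid on the tub and press until it clicks past the catches, and keep pressing: finish while still holding the lid pressed firmly down on the seal, without letting go. Leave the other things where they are.

Things in the scene. Friction and masses are not known exactly. Their poses are not given: they have to be found in the camera images.
- tub: White round tub with an open mouth, fixed to the counter. Origin: centre of its underside; z up. Body 116 across up to z=64; neck above it 94 across, tapering to 89 at the rim, z=86; mouth 84 across inside, inner floor at z=6.
- catches (a point): On the tub's axis, 76 above its underside, level with four sprung steel catches that stick 4 mm out of the neck (at 45 deg to the tub's x and y). The lid, let down, stops on them with its lower edge at tub z=78.5; about 9 N pushes it past, the force drops as they spring out above its lip, and it is home with its lower edge at z=71
- tub_rim (a point): Centre of the tub's mouth at rim height (86 above the counter)
- seal (a joint): How far the black rubber seal ring round the foot of the neck is pressed down, m: 0 free (top at z=71.3 of the tub), 0.004 at its stop; it gives 4 N per mm. A lid clicked home but let go leaves it at 0.0007; a firm push of 8 N or more brings it past 0.002. The lid's lower edge lands on it once the lid has clicked home
- lid: Big light-wood lid, 111 across, 25 high, hollow below (21 deep, inner lip 97 across at the lower edge that slips over the neck), with a round knob 28 across from z=25 to z=53. Origin: centre of its lower edge; z up. Lies right way up on the counter. About 0.12 kg
- lid_knob (a point): Point on the lid's axis inside the knob, 44 above the lid's lower edge, 19 above the lid's top: fingertips just clear the lid when the TCP is 2 to 4 mm above this point
- tray: Narrow steel tasting tray, open at its -y end. Origin: in the centre of its underside; z up. Floor 3 thick, 62 wide (x), from y=-65 (open spout edge) to y=+55; side and back walls 16 high. Behind the back wall a tab runs to an upright steel grip plate at y=+95: 8 thick in y, 50 wide in x, up to z=42. There are 36 mm free between the grip plate and the back wall for a finger. About 0.16 kg
- tray_grip (a point): Centre of the grip plate, 26 above the tray's underside: place for the TCP, fingers closing along the tray's y
- tray_spout (a point): Middle of the open spout edge of the tray, on its floor
- chunk0: Cheese chunk (origin: centre of its underside), about 21 x 19 x 18, 12 g, lying on the tray. Slides on the tray when tipped about 15 to 20 deg
- chunk1: Cheese chunk (origin: centre of its underside), about 21 x 19 x 18, 12 g, lying on the tray. Slides on the tray when tipped about 15 to 20 deg
- chunk2: Cheese chunk (origin: centre of its underside), about 21 x 19 x 18, 12 g, lying on the tray. Slides on the tray when tipped about 15 to 20 deg
- chunk3: Cheese chunk (origin: centre of its underside), about 21 x 19 x 18, 12 g, lying on the tray. Slides on the tray when tipped about 15 to 20 deg
- small_lid: Bystander: smaller light-wood lid that does NOT fit the tub: plain disc 72 across, 14 high, with a thin knob 20 across up to 34. Leave it alone
- small_wheel: Bystander: small dark-rinded cheese wheel, 96 across, 50 high
- wedge: Bystander: cut wedge of cheese, 100 long, 45 high; origin at its point, x towards the rind
- honey: Bystander: jar of honey, 60 across, 85 high
- bowl: Bystander: terracotta bowl, 100 across, 40 high
- spatula: Bystander: spatula lying along its own x
- crackers: Bystander: cardboard box 70 x 110 x 45
Mind the look-alikes: they are no part of the job. Leave any blue or pink look-alike of the lid alone.

How it is judged:
On the way, in this order (a step that is already met when the one before it is completed fails the run):
1. all four chunks lie in the tub (horizontal distance between each of chunk0, chunk1, chunk2, chunk3 and tub below 0.048 m and z of chunk0 in the frame of tub between 0 and 0.066 m and z of chunk1 in the frame of tub between 0 and 0.066 m and z of chunk2 in the frame of tub between 0 and 0.066 m and z of chunk3 in the frame of tub between 0 and 0.066 m), for 0.2 s.
2. the tray is back flat on the counter, released (angle between tray's own z axis and vertical below 0.1 rad and height (world z) of tray below 0.008 m and contact force between the fingers and tray below 0.1 N), for 0.2 s.
3. the big lid has clicked home on the tub (z of lid in the frame of tub between 0.062 and 0.0722 m and horizontal distance between lid and tub below 0.004 m and angle between the z axis of lid and the z axis of tub, either way round below 0.06 rad), for 0.1 s.
At the end, for the whole second after the job is handed in: All four chunks are in the tub; the tray lies flat on the counter, let go; the big lid is clicked home, within 4 mm of centre and 0.06 rad of level (lower edge below tub z=72); the fingers still touch the lid and press the seal down by more than 1.2 mm (about 5 N) (all of step 1 and all of step 3 and value of joint seal above 0.0012 m and contact force between the fingers and lid above 2 N and angle between tray's own z axis and vertical below 0.1 rad and height (world z) of tray below 0.008 m and contact force between the arm and tray below 0.1 N and linear speed of tray below 0.02 m/s); the arm keeps its last pose, push and grip.
It fails at once if the fingers touch the cheese (contact force between the fingers and chunk0 above 0.5 N).
It fails at once if the fingers touch the cheese (contact force between the fingers and chunk1 above 0.5 N).
It fails at once if the fingers touch the cheese (contact force between the fingers and chunk2 above 0.5 N).
It fails at once if the fingers touch the cheese (contact force between the fingers and chunk3 above 0.5 N).
It fails at once if a bystander is pushed away (more than 40 mm) (distance of any of small_lid, small_wheel, wedge, honey, bowl, spatula, crackers from where it was at the start of the episode above 0.04 m).
It also fails if it takes over 67 s, if anything falls off the work surface, if the arm or the gripper's body presses on something with over 40 N, if the wrist force passes 120 N, or if a joint passes its speed limit or range.

## Robot

A 7-joint arm with a two-finger parallel gripper is mounted at the origin on the work surface. World frame = base frame: x ahead of the robot, y to its left, z up, the work surface at z = 0. Lengths are in m, angles in rad, forces in N, time in s.
With the tool pointing down it reaches from about 0.35 to 0.9 m from the base axis. Payload 8.1 kg.
Tool frame: the origin (TCP) lies between the finger pads, 19 mm behind the fingertips; this is the grasp point; z points along the fingers, y is the line along which they close (so a half turn about z gives the same grasp; the last joint's range is limited). The gripper opens to 85 mm and grips with 20 to 120 N. Pads are 22 mm wide; open, the fingers measure 114 mm over their backs; the gripper's body (76 mm by 85 mm) begins 54 mm behind the grasp point. The pads swing forward as they close: fully open they stand 13 mm farther back than shut.
Start: joints at [1.079, 0.434, 0.025, 1.573, -0.012, 1.134, -0.075], TCP at [0.237, -0.578, 0.25] pointing down, gripper open.
Joint ranges: [-2.62, 2.62], [-0.44, 2.09], [-1.27, 1.32], [0.08, 2.57], [-1.32, 4.46], [0.12, 2], [-2.74, 2.74]. Speed limits (rad/s): [2.22, 2.22, 3.01, 3.01, 3.14, 3.14, 3.14].

## Interface

Orientations are given as a rotation vector (axis times angle).
In Python, from cell import ctrl gives the robot as it stands. The module is installed in compiled form; this text tells all that it offers.
- The arm moves only by the shell command python3 -m crank 'ROWS' [FORCE]. ROWS is JSON, a list of rows, each an object with "translation": the shift along the tool's x, y, z scaled (see below), a list of three; "yaw": the turn about the tool's z scaled (see below); "fingers": the opening, from 0 (shut) to 1 (fully open). A call has 1 to 5 rows; each row shifts and turns the commanded pose from where the row before left it, along the tool's axes as they then stand; what a row does not reach is not made up. The controller multiplies each number of a shift by 60 mm and each number of a turn by 6 degrees. A row lasts 1/8 s, in which the tool goes at most 62.5 mm and 10.7 degrees, less where a joint would pass 70% of its speed; a pose out of reach is approached as far as the arm can. A call with a number of a shift or a turn outside -1 to 1 is refused whole. A call with a gripper value outside its range is refused whole. The fingers move at their own pace and stop on an object; FORCE is the grip in N (left out, the last holds). Time passes only in rows, so rows that do not move let the fingers close. It gives the time, the measured TCP pose, the force, the opening and the grip force at its end, in the units of the state.
- ctrl.get_obs(): the state, without advancing time (a new reading comes with each control period).
- ctrl.get_image(name): name is "scene" or "top"; returns a dict with "pixels" (384x512x3 uint8, red, green, blue), "z_map" (384x512 float32, m along the optical axis (not along the pixel's ray), 0 where there is no reading), "intrinsics" (3x3 intrinsics, pixels), "xyz" and "rotation" of the camera in the world. Camera axes: x right, y up, looking along -z (the intrinsics and any distortion apply to the point x, -y, -z); pixel columns grow to the right and rows downward; lengths in m; the calibration is good to about 2 mm. A picture is of the moment at which its call begins.
- ctrl.sign_off(): hands the job in; it is judged then, once.
Trained networks look in a picture, given as the dict that the camera call returned (one of the last four; its "shot" number tells which), for a name from the list of things; names that differ only in an ending like _2 or _b are one class to them, and where a whole thing is asked for, a point or a joint stands for the part that bears it (a point fixed in the world has none). Each returns a list of dicts, best first, with "score" (0 to 1); they miss things now and then, are a little off and sometimes report something else, mostly with a low value. They report only what shows in the picture. A call takes as long as a camera call. They do not tell look-alikes from the thing itself.
- ctrl.recognise(picture, thing): "rect" ([left, top, right, bottom] in pixels, round what is visible of it).
- ctrl.outline_of(picture, thing): "pixels" (384x512 bool, what is visible of it) and "rect" ([left, top, right, bottom] in pixels, round what is visible of it).
- ctrl.place_of(picture, thing): "position" ([row, column] in pixels: a listed point, or the origin of a listed thing).
The state is a dict: "clock": time; "q": joint angles; "dq": joint speeds; "joint_efforts": joint torques, N m; "position": TCP position; "tool_rot": TCP orientation; "wrist_force": force on the tool from outside, world axes, zero at the start; "torque": the same for the moment, N m; "gripper_width": opening from 0.0 (shut) to 1.0 (fully open); "grip_force": force on a finger pad.
Only numpy, scipy, OpenCV 4.12 (cv2) and the standard library are available. Lean on these libraries where they do the work, as an engineer would, in place of code of your own. Each camera call takes 0.05 s, during which the arm holds its last target. There are 200 camera calls.

## Working session

There is one attempt and no reset: what is moved stays moved. The work goes in short steps, Python scripts to look and compute and a shell command to move; the robot and the scene stay as the last step left them, time stands still between calls to the robot, and variables do not carry over. Pictures are saved under pics/ and viewed, at most 10 in all, crops included, and the job is handed in when it is done.

```bash
mkdir -p pics; cat > h.py <<'E'
import numpy as np, cv2
from cell import ctrl
def save(p,n): cv2.imwrite(f'pics/{n}.png',cv2.cvtColor(p['pixels'],cv2.COLOR_RGB2BGR))
def w(p,r,c,z=None):
    "world point of pixel (row,col): by the depth map, or on the plane at height z"
    K=np.array(p['intrinsics']);R=np.array(p['rotation'])
    if R.shape!=(3,3): R=cv2.Rodrigues(R)[0]
    d=R@np.array([(c-K[0,2])/K[0,0],-(r-K[1,2])/K[1,1],-1]);o=np.array(p['xyz'])
    if z is None:
        a=p['z_map'][int(r)-1:int(r)+2,int(c)-1:int(c)+2]; a=a[a>0]; s=np.median(a) if a.size else np.nan
    else: s=(z-o[2])/d[2]
    return o+s*d
def cloud(p,m): 
    rr,cc=np.nonzero(m&(p['z_map']>0)); return np.array([w(p,0,0)]) if 0 else np.array([_w(p,r,c) for r,c in zip(rr,cc)])
def _w(p,r,c):
    K=np.array(p['intrinsics']);R=np.array(p['rotation'])
    if R.shape!=(3,3): R=cv2.Rodrigues(R)[0]
    return np.array(p['xyz'])+p['z_map'][r,c]*(R@np.array([(c-K[0,2])/K[0,0],-(r-K[1,2])/K[1,1],-1]))
E
python3 - <<'E'
from h import *
np.set_printoptions(precision=4,suppress=True)
for n in('scene','top'):
    p=ctrl.get_image(n);save(p,n+'0');print(n,p['xyz'],p['rotation'],p['intrinsics'])
    for t in ['tub','tub_rim','lid','lid_knob','tray','tray_grip','tray_spout','chunk0','small_lid']:
        try:
            for d in ctrl.place_of(p,t)[:4]:
                print(t,round(d['score'],2),np.round(d['position'],1),w(p,*d['position']))
        except Exception as e: print(t,e)
print(ctrl.get_obs())
E
```

```text
scene [1.1494 0.3644 0.9161] [0.4461 0.7807 2.0416] [[411.5551   0.     249.5611]
 [  0.     411.5551 194.0132]
 [  0.       0.       1.    ]]
tub 0.6 [245.5 247.1] [0.6461 0.0456 0.0749]
tub_rim 0.62 [222.5 247.7] [ 0.57   -0.0025  0.0532]
lid 0.95 [171.9 151.2] [ 0.5512 -0.3697  0.0235]
lid 0.88 [173.3 206.6] [ 0.4614 -0.2249  0.025 ]
lid 0.79 [119.1 210.2] [ 0.2431 -0.3752  0.0289]
lid 0.66 [146.1 242.4] [ 0.2954 -0.2043  0.0263]
lid_knob 0.97 [159.1 148.1] [ 0.5323 -0.3941  0.0498]
lid_knob 0.94 [114.8 207.7] [ 0.2486 -0.3805  0.0484]
lid_knob 0.82 [163.4 207.6] [ 0.4472 -0.2299  0.0529]
lid_knob 0.64 [138.5 241.4] [ 0.2894 -0.2124  0.0504]
tray 0.9 [258.8 338.9] [0.5133 0.2448 0.0176]
tray_grip 0.83 [276.2 369.2] [0.535  0.3314 0.0416]
tray_spout 0.73 [241.3 318. ] [0.4817 0.1707 0.0011]
tray_spout 0.16 [190.8 115.3] [ 0.6799 -0.3853  0.0434]
chunk0 0.58 [146.6 184.9] [ 0.3859 -0.3746  0.005 ]
chunk0 0.56 [264.1 348.7] [0.5169 0.2731 0.0217]
chunk0 0.56 [256.3 333. ] [0.5157 0.2288 0.0188]
chunk0 0.43 [255.  352.8] [0.4739 0.269  0.0067]
small_lid 0.94 [211.1 160.2] [ 0.6506 -0.
[... 938 characters left out ...]
88. ] [0.5213 0.2299 0.0134]
chunk0 0.53 [199.3 174.7] [0.48   0.2767 0.0175]
chunk0 0.53 [133.2 199.7] [0.7216 0.1883 0.0012]
small_lid 0.53 [149.8 321.1] [ 0.6408 -0.2471  0.0293]
{'clock': 1.0, 'q': array([ 1.0793,  0.4345,  0.025 ,  1.5732, -0.0116,  1.134 , -0.0751]), 'dq': array([-0.0001,  0.0008, -0.    ,  0.002 , -0.0011, -0.0025,  0.0005]), 'joint_efforts': array([ -0.0005, -67.0289,   1.0231, -31.6562,   0.0153,   0.0019,
        -0.    ]), 'position': array([ 0.237 , -0.5784,  0.25  ]), 'tool_rot': array([3.0823, 0.6069, 0.    ]), 'wrist_force': array([ 0.2802, -0.3422, -0.8976]), 'torque': array([-0.0162, -0.022 , -0.0054]), 'grip_force': 0.0, 'gripper_width': 0.9951954910388768}
```

View pics/scene0.png

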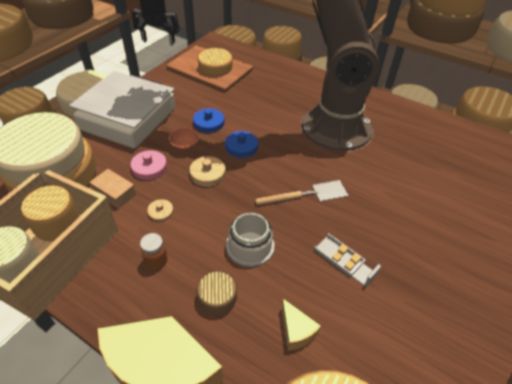

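View pics/top0.png

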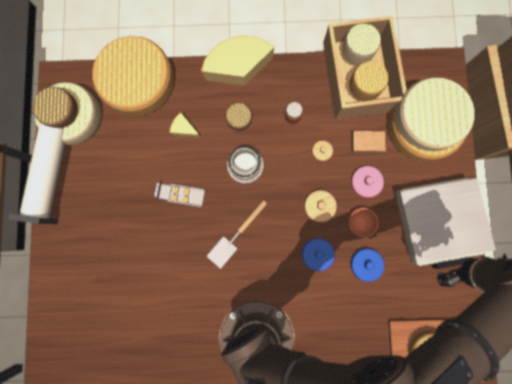

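The pictures show candidates for the lid: light wood, scene (172,207), top (205,320); blue at scene (119,209) and (145,242); pink at (163,149); small wood lid at (210,160). I choose the light-wood one. The tub is at scene (240,250), and the tray with four chunks at scene (258,345), top (194,180), with its grip plate at scene (275,370) and its spout towards the tub.

```bash
python3 - <<'E'
from h import *
np.set_printoptions(precision=4,suppress=True)
P={}
for n in('scene','top'):
    p=P[n]=ctrl.get_image(n)
    rr,cc=np.mgrid[0:384,0:512]; ok=p['z_map']>0
    K=p['intrinsics'];R=cv2.Rodrigues(np.array(p['rotation']))[0]
    d=np.stack([(cc-K[0,2])/K[0,0],-(rr-K[1,2])/K[1,1],-np.ones(cc.shape)],-1)
    X=np.array(p['xyz'])+(d*p['z_map'][...,None])@R.T
    X[~ok]=np.nan; p['X']=X
    def reg(x,y,r,z0,z1):
        m=(np.hypot(X[...,0]-x,X[...,1]-y)<r)&(X[...,2]>z0)&(X[...,2]<z1); return X[m]
    def circ(a):
        c,r=cv2.minEnclosingCircle(a[:,:2].astype(np.float32)); return np.array(c),r,len(a),np.median(a[:,2])
    print(n,'table z',np.median(reg(.4,.1,.05,-.05,.05)[:,2]))
    print('lid disc',circ(reg(.45,-.23,.075,.012,.032)),'knob',circ(reg(.45,-.23,.05,.045,.065)))
    print('tub rim',circ(reg(.59,.03,.08,.078,.1)),'body',circ(reg(.59,.03,.08,.055,.07)))
    g=reg(.515,.335,.05,.03,.06); print('grip',len(g),g.mean(0) if len(g) else 0, cv2.minAreaRect(g[:,:2].astype(np.float32)) if len(g) else 0)
    t=reg(.503,.25,.09,.009,.03); print('tray hi',len(t),cv2.minAreaRect(t[:,:2].astype(np.float32)))
    for o in ctrl.outline_of(p,'tray')[:1]:
        a=X[o['pixels']&ok]; a=a[(a[:,2]>-.005)&(a[:,2]<.06)]; print('tray outline',cv2.minAreaRect(a[:,:2].astype(np.float32)),o['rect'])
# two-view triangulation of network points
def ray(p,rc):
    K=p['intrinsics'];R=cv2.Rodrigues(np.array(p['rotation']))[0]
    d=R@np.array([(rc[1]-K[0,2])/K[0,0],-(rc[0]-K[1,2])/K[1,1],-1]);return np.array(p['xyz']),d/np.linalg.norm(d)
for t,g in [('tub_rim',(.59,.03)),('tub',(.59,.03)),('lid_knob',(.45,-.23)),('lid',(.45,-.23)),('tray_grip',(.52,.333)),('tray_spout',(.485,.18)),('tray',(.505,.245))]:
    A=np.zeros((3,3));b=np.zeros(3);D=[]
    for p in P.values():
        c=[x['position'] for x in ctrl.place_of(p,t)]
        if not c: continue
        c=min(c,key=lambda q:np.hypot(*(w(p,*q,.04)[:2]-g)))
        o,d=ray(p,c);M=np.eye(3)-np.outer(d,d);A+=M;b+=M@o;D.append((o,d))
    x=np.linalg.solve(A,b);print(t,x,'miss',[round(float(np.linalg.norm(np.cross(x-o,d))),4) for o,d in D])
p=P['scene'];c=p['pixels'][130:300,130:400];cv2.imwrite('pics/crop1.png',cv2.cvtColor(cv2.resize(c,None,fx=2.9,fy=2.9,interpolation=2),cv2.COLOR_RGB2BGR))
E
```

```text
scene table z 0.000749214643173346
lid disc (array([ 0.4458, -0.236 ]), 0.0569227859377861, 709, np.float64(0.02550972427962006)) knob (array([ 0.4472, -0.236 ]), 0.013713628984987736, 56, np.float64(0.052871903922760755))
tub rim (array([0.6033, 0.0265]), 0.05081792548298836, 288, np.float64(0.08401753485500152)) body (array([0.6025, 0.0257]), 0.05805044248700142, 387, np.float64(0.06214265185841461))
grip 77 [0.5184 0.3359 0.0403] ((0.5156732201576233, 0.33578285574913025), (0.008418239653110504, 0.05151178315281868), 78.74075317382812)
tray hi 520 ((0.5010465383529663, 0.25865477323532104), (0.16309477388858795, 0.0660918578505516), 79.70507049560547)
top table z 1.6079662795931426e-05
lid disc (array([ 0.4441, -0.2366]), 0.05596720799803734, 733, np.float64(0.024776718734566217)) knob (array([ 0.4444, -0.2362]), 0.013858342543244362, 53, np.float64(0.05260001060823649))
tub rim (array([0.6004, 0.0235]), 0.05089980736374855, 123, np.float64(0.08436578251044669)) body (array([0.6009, 0.025 ]), 0.05845723673701286, 181, np.float64(0.06267765929616664))
grip 42 [0.5139 0.3356 0.0398] ((0.5147358775138855, 0.33600926399230957), (0.011213710531592369, 0.04787379875779152), 77.2260971069336)
tray hi 263 ((0.5012615323066711, 0.25428804755210876), (0.1486339420080185, 0.14998504519462585), 33.628501892089844)
tray outline ((0.5010939836502075, 0.2645593285560608), (0.17654117941856384, 0.06225201115012169), 79.26841735839844) [154.1, 181.2, 205.3, 206.0]
tub_rim [0.5993 0.0213 0.0826] miss [0.0002, 0.0002]
tub [0.6012 0.0257 0.0013] miss [0.0061, 0.0061]
lid_knob [ 0.4422 -0.2381  0.0399] miss [0.0006, 0.0006]
lid [ 0.4538 -0.2303  0.0028] miss [0.0009, 0.0009]
tray_grip [0.5154 0.3435 0.0221] miss [0.0024, 0.0024]
tray_spout [0.483  0.1758 0.0191] miss [0.0046, 0.0046]
tray [0.5004 0.2367 0.0236] miss [0.0, 0.0]
```

View pics/crop1.png

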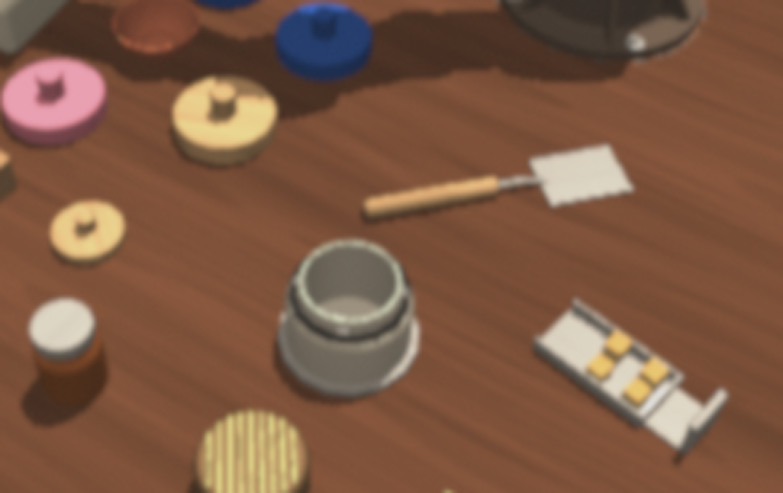

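The crop confirms the choice: the light-wood lid at crop (220,110), a plain full-size disc with a round knob and no colour. The tray points its open spout at the tub.

I only have yaw, so the tray has to tip in the grip. I will hold the plate by its 50 mm edges near the top, so that the tray can pivot about its x axis, and carry it with high force. First I go above the grip.

```bash
cat >> h.py <<'E'
def plan(x,y,z,th=None):
    "units of 60 mm along the tool axes to the target as the tool stands, and yaw units of 6 deg to tool-x heading th (deg)"
    s=ctrl.get_obs();R=cv2.Rodrigues(np.array(s['tool_rot']))[0]
    h=np.degrees(np.arctan2(R[1,0],R[0,0]))
    print('t',round(s['clock'],2),'pos',np.round(s['position'],4),'head',round(h,2),'tilt',round(float(R[2,2]),5),'F',np.round(s['wrist_force'],1),'w',round(s['gripper_width'],3),'g',round(s['grip_force'],1))
    print('shift',np.round(R.T@(np.array([x,y,z])-s['position'])/.06,2),'yaw',None if th is None else round((h-th+180)%360/6-30,2))
E
A='{"translation":[0.63,-0.77,0],"yaw":0,"fingers":1}'
python3 -m crank '[{"translation":[0.63,-0.77,0],"yaw":0,"fingers":1},{"translation":[0.63,-0.77,0],"yaw":0,"fingers":1},{"translation":[0.63,-0.77,0],"yaw":0,"fingers":1},{"translation":[0.63,-0.77,0],"yaw":0,"fingers":1},{"translation":[0.63,-0.77,0],"yaw":0,"fingers":1}]'
python3 -m crank '[{"translation":[0.63,-0.77,0],"yaw":0,"fingers":1},{"translation":[0.63,-0.77,0],"yaw":0,"fingers":1},{"translation":[0.63,-0.77,0],"yaw":0,"fingers":1},{"translation":[0.63,-0.77,0],"yaw":0,"fingers":1},{"translation":[0.63,-0.77,0],"yaw":0,"fingers":1}]'
python3 -c "from h import *;plan(.515,.336,.25,79)"
```

```text
clock: 2.52
position: [0.3247, -0.2912, 0.2503]
tool_rot: [3.082, 0.607, 0.001]
wrist_force: [1.3, 0.7, 0.4]
gripper_width: 1.001
grip_force: 0.0
clock: 3.15
position: [0.412, -0.0058, 0.2504]
tool_rot: [3.082, 0.606, 0.002]
wrist_force: [1.3, -0.5, -0.5]
gripper_width: 0.999
grip_force: 0.0
t 3.15 pos [ 0.412  -0.0058  0.2504] head 22.24 tilt -1.0 F [ 1.3 -0.5 -0.5] w 0.999 g 0.0
shift [ 3.74 -4.62  0.01] yaw -9.46
```

```bash

python3 -m crank '[{"translation":[0.62,-0.77,0],"yaw":0,"fingers":1},{"translation":[0.62,-0.77,0],"yaw":0,"fingers":1},{"translation":[0.62,-0.77,0],"yaw":0,"fingers":1},{"translation":[0.62,-0.77,0],"yaw":0,"fingers":1},{"translation":[0.62,-0.77,0],"yaw":0,"fingers":1}]'
python3 -m crank '[{"translation":[0.6,-0.75,0],"yaw":0,"fingers":1},{"translation":[0,0,0],"yaw":-1,"fingers":1},{"translation":[0,0,0],"yaw":-1,"fingers":1},{"translation":[0,0,0],"yaw":-1,"fingers":1},{"translation":[0,0,0],"yaw":-1,"fingers":1}]'
python3 -m crank '[{"translation":[0,0,0],"yaw":-1,"fingers":1},{"translation":[0,0,0],"yaw":-1,"fingers":1},{"translation":[0,0,0],"yaw":-1,"fingers":1},{"translation":[0,0,0],"yaw":-1,"fingers":1},{"translation":[0,0,0],"yaw":-1,"fingers":1}]'
python3 -m crank '[{"translation":[0,0,0],"yaw":-0.46,"fingers":1},{"translation":[0,0,0],"yaw":0,"fingers":1}]'
python3 -c "from h import *;plan(.515,.336,.045,79)"
```

```text
clock: 3.78
position: [0.4968, 0.2784, 0.2501]
tool_rot: [3.082, 0.606, 0.001]
wrist_force: [1.2, 0.5, 0.6]
gripper_width: 0.998
grip_force: 0.0
clock: 4.4
position: [0.5125, 0.3319, 0.2499]
tool_rot: [2.887, 1.239, -0.0]
wrist_force: [1.0, 0.6, 0.1]
gripper_width: 0.998
grip_force: 0.0
clock: 5.03
position: [0.5126, 0.3318, 0.25]
tool_rot: [2.468, 1.944, -0.0]
wrist_force: [-0.0, -0.0, -0.4]
gripper_width: 1.003
grip_force: 0.0
clock: 5.28
position: [0.5126, 0.3318, 0.2499]
tool_rot: [2.424, 1.998, -0.0]
wrist_force: [-0.6, 0.2, 0.3]
gripper_width: 0.998
grip_force: 0.0
t 5.28 pos [0.5126 0.3318 0.2499] head 78.99 tilt -1.0 F [-0.6  0.2  0.3] w 0.998 g 0.0
shift [0.08 0.03 3.42] yaw -0.0
```

```bash

python3 -m crank '[{"translation":[0.08,0.03,0.9],"yaw":0,"fingers":1},{"translation":[0,0,0.9],"yaw":0,"fingers":1},{"translation":[0,0,0.9],"yaw":0,"fingers":1},{"translation":[0,0,0.5],"yaw":0,"fingers":1},{"translation":[0,0,0.25],"yaw":0,"fingers":1}]'
python3 -m crank '[{"translation":[0,0,0],"yaw":0,"fingers":0.5},{"translation":[0,0,0],"yaw":0,"fingers":0},{"translation":[0,0,0],"yaw":0,"fingers":0},{"translation":[0,0,0],"yaw":0,"fingers":0},{"translation":[0,0,0],"yaw":0,"fingers":0}]' 120
python3 -m crank '[{"translation":[0,0,0],"yaw":0,"fingers":0},{"translation":[0,0,-0.1],"yaw":0,"fingers":0},{"translation":[0,0,-0.1],"yaw":0,"fingers":0},{"translation":[0,0,0],"yaw":0,"fingers":0}]' 120
python3 - <<'E'
from h import *
plan(.515,.336,.043,79)
p=ctrl.get_image('scene');c=p['pixels'][200:320,280:440];cv2.imwrite('pics/lift1.png',cv2.cvtColor(cv2.resize(c,None,fx=4,fy=4,interpolation=2),cv2.COLOR_RGB2BGR))
E
```

```text
clock: 5.9
position: [0.5146, 0.3357, 0.0412]
tool_rot: [2.425, 1.998, -0.004]
wrist_force: [0.0, -0.0, 0.2]
gripper_width: 1.001
grip_force: 0.0
clock: 6.52
position: [0.5161, 0.3376, 0.0456]
tool_rot: [2.424, 1.998, 0.006]
wrist_force: [-0.7, -1.3, 6.8]
gripper_width: 0.529
grip_force: 121.4
clock: 7.02
position: [0.5155, 0.3366, 0.0559]
tool_rot: [2.424, 1.999, 0.002]
wrist_force: [0.0, -0.3, -2.5]
gripper_width: 0.533
grip_force: 122.8
t 7.03 pos [0.5155 0.3366 0.0559] head 79.02 tilt -1.0 F [ 0.  -0.3 -2.5] w 0.533 g 122.8
shift [-0.01 -0.01  0.21] yaw 0.0
```

View pics/lift1.png

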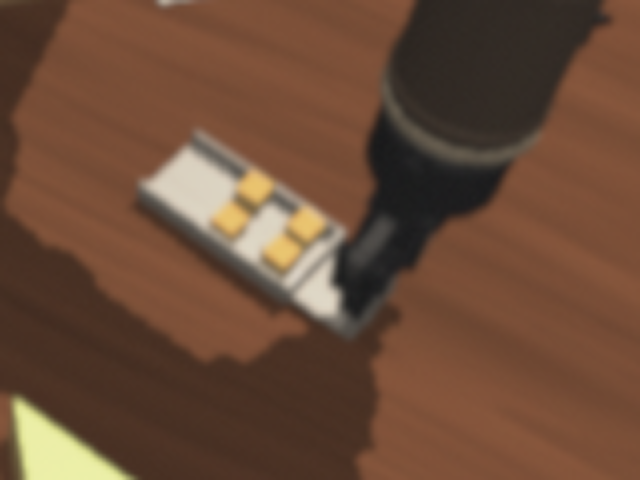

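```bash
cat >> h.py <<'E'
def tilt(gx,gy,head,name='scene',p=None):
    "height of the tray floor along the tray, s = distance ahead of the grip (toward the spout)"
    p=p or ctrl.get_image(name)
    rr,cc=np.mgrid[0:384,0:512];K=p['intrinsics'];R=cv2.Rodrigues(np.array(p['rotation']))[0]
    d=np.stack([(cc-K[0,2])/K[0,0],-(rr-K[1,2])/K[1,1],-np.ones(cc.shape)],-1)
    X=np.array(p['xyz'])+(d*p['z_map'][...,None])@R.T
    a=np.radians(head);u=np.array([np.cos(a),np.sin(a)]);v=np.array([-u[1],u[0]])
    q=X[...,:2]-[gx,gy];s=-(q@u);l=q@v
    hsv=cv2.cvtColor(p['pixels'],cv2.COLOR_RGB2HSV)
    base=(np.abs(l)<.026)&(p['z_map']>0)&(s>.035)&(s<.2)
    f=base&(hsv[...,1]<60)&(hsv[...,2]>110);ch=base&(hsv[...,1]>110)&(hsv[...,2]>150)
    for k in np.arange(.04,.2,.02):
        m=f&(s>=k)&(s<k+.02);n=ch&(s>=k)&(s<k+.02)
        print(f'{k:.2f}: floor {np.median(X[m][:,2]) if m.sum() else np.nan:.4f} n{m.sum()} cheese {np.median(X[n][:,2]) if n.sum() else np.nan:.4f} n{n.sum()}')
    return p
E
python3 -c "
from h import *
tilt(.5155,.3366,79)"
python3 -m crank '[{"translation":[0,0,0],"yaw":0,"fingers":0},{"translation":[0,0,0],"yaw":0,"fingers":0},{"translation":[0,0,0],"yaw":0,"fingers":0}]' 20
python3 -c "
from h import *
tilt(.5155,.3366,79)"
```

```text
0.04: floor 0.0149 n86 cheese 0.0293 n49
0.06: floor 0.0110 n29 cheese 0.0277 n52
0.08: floor 0.0104 n74 cheese 0.0275 n44
0.10: floor 0.0091 n25 cheese 0.0272 n45
0.12: floor 0.0091 n104 cheese nan n0
0.14: floor 0.0079 n98 cheese nan n0
0.16: floor 0.0016 n9 cheese nan n0
0.18: floor nan n0 cheese nan n0
clock: 7.5
position: [0.515, 0.3363, 0.0548]
tool_rot: [-2.424, -1.999, 0.001]
wrist_force: [1.1, -0.9, -2.2]
gripper_width: 0.532
grip_force: 122.8
0.04: floor 0.0131 n84 cheese 0.0281 n46
0.06: floor 0.0105 n24 cheese 0.0274 n57
0.08: floor 0.0099 n75 cheese 0.0266 n43
0.10: floor 0.0087 n25 cheese 0.0271 n46
0.12: floor 0.0081 n97 cheese nan n0
0.14: floor 0.0077 n99 cheese nan n0
0.16: floor 0.0060 n11 cheese nan n0
0.18: floor nan n0 cheese nan n0
```

```bash

python3 -m crank '[{"translation":[0,0,0],"yaw":0,"fingers":0.05},{"translation":[0,0,0],"yaw":0,"fingers":0.05}]' 20
python3 -c "
from h import *
tilt(.5155,.3366,79)"
```

```text
clock: 7.8
position: [0.5151, 0.3363, 0.0549]
tool_rot: [2.423, 1.999, -0.0]
wrist_force: [0.4, 0.4, -2.0]
gripper_width: 0.534
grip_force: 122.8
0.04: floor 0.0141 n86 cheese 0.0283 n47
0.06: floor 0.0106 n26 cheese 0.0272 n53
0.08: floor 0.0099 n73 cheese 0.0264 n44
0.10: floor 0.0091 n25 cheese 0.0267 n44
0.12: floor 0.0081 n97 cheese nan n0
0.14: floor 0.0076 n104 cheese nan n0
0.16: floor 0.0024 n7 cheese nan n0
0.18: floor nan n0 cheese nan n0
```

```bash

python3 -m crank '[{"translation":[0,0,0],"yaw":0,"fingers":0.5},{"translation":[0,0,0],"yaw":0,"fingers":0.5}]' 20
python3 -m crank '[{"translation":[0,0,0],"yaw":0,"fingers":0.53}]' 20
python3 -c "
from h import *
tilt(.5155,.3366,79)"
```

```text
clock: 8.1
position: [0.5151, 0.3363, 0.055]
tool_rot: [2.424, 1.999, -0.0]
wrist_force: [1.3, -0.9, -1.6]
gripper_width: 0.531
grip_force: 122.8
clock: 8.22
position: [0.5151, 0.3364, 0.055]
tool_rot: [2.423, 1.999, 0.0]
wrist_force: [1.1, 0.2, -1.5]
gripper_width: 0.537
grip_force: 119.8
0.04: floor 0.0145 n84 cheese 0.0286 n46
0.06: floor 0.0096 n26 cheese 0.0274 n56
0.08: floor 0.0102 n75 cheese 0.0271 n42
0.10: floor 0.0095 n25 cheese 0.0272 n46
0.12: floor 0.0083 n100 cheese nan n0
0.14: floor 0.0072 n97 cheese nan n0
0.16: floor 0.0034 n8 cheese nan n0
0.18: floor nan n0 cheese nan n0
```

```bash

python3 -m crank '[{"translation":[0,0,0],"yaw":0,"fingers":0.54}]' 20 | grep -E "width|grip"
python3 -m crank '[{"translation":[0,0,0],"yaw":0,"fingers":0.55}]' 20| grep -E "width|grip"
python3 -m crank '[{"translation":[0,0,0],"yaw":0,"fingers":0.56}]' 20| grep -E "width|grip|force"
python3 -c "
from h import *
tilt(.5155,.3366,79)"
```

```text
gripper_width: 0.544
grip_force: 98.7
gripper_width: 0.554
grip_force: 77.3
wrist_force: [0.2, -0.2, -2.6]
gripper_width: 0.562
grip_force: 55.6
0.04: floor 0.0145 n89 cheese 0.0280 n46
0.06: floor 0.0112 n26 cheese 0.0277 n53
0.08: floor 0.0111 n75 cheese 0.0273 n46
0.10: floor 0.0095 n26 cheese 0.0273 n44
0.12: floor 0.0090 n102 cheese nan n0
0.14: floor 0.0080 n94 cheese nan n0
0.16: floor 0.0036 n10 cheese nan n0
0.18: floor nan n0 cheese nan n0
```

```bash

python3 -m crank '[{"translation":[0,0,0],"yaw":0,"fingers":0.57},{"translation":[0,0,0],"yaw":0,"fingers":0.57}]' 20 | grep -E "width|force"
python3 -c "
from h import *
tilt(.5155,.3366,79)"
python3 -m crank '[{"translation":[0,0,0],"yaw":0,"fingers":0.576},{"translation":[0,0,0],"yaw":0,"fingers":0.576}]' 20| grep -E "width|force"
python3 -c "
from h import *
tilt(.5155,.3366,79)"
```

```text
wrist_force: [-0.4, -0.5, -1.6]
gripper_width: 0.572
grip_force: 33.8
0.04: floor 0.0157 n88 cheese 0.0283 n45
0.06: floor 0.0111 n26 cheese 0.0285 n59
0.08: floor 0.0107 n75 cheese 0.0274 n45
0.10: floor 0.0092 n26 cheese 0.0281 n44
0.12: floor 0.0094 n102 cheese nan n0
0.14: floor 0.0080 n97 cheese nan n0
0.16: floor 0.0033 n13 cheese nan n0
0.18: floor nan n0 cheese nan n0
wrist_force: [-0.3, 0.5, -1.6]
gripper_width: 0.577
grip_force: 20.7
0.04: floor 0.0154 n88 cheese 0.0289 n47
0.06: floor 0.0106 n27 cheese 0.0282 n53
0.08: floor 0.0112 n78 cheese 0.0283 n44
0.10: floor 0.0094 n27 cheese 0.0277 n47
0.12: floor 0.0091 n102 cheese nan n0
0.14: floor 0.0086 n93 cheese nan n0
0.16: floor 0.0027 n11 cheese nan n0
0.18: floor nan n0 cheese nan n0
```

```bash

for i in 1; do
python3 -m crank '[{"translation":[0,0,0],"yaw":0,"fingers":0.58},{"translation":[0,0,0],"yaw":0,"fingers":0.58}]' | grep -E "width|force"
python3 -c "
from h import *
tilt(.5155,.3366,79)" | grep -E "0.06|0.14|0.10"
python3 -m crank '[{"translation":[0,0,0],"yaw":0,"fingers":0.582},{"translation":[0,0,0],"yaw":0,"fingers":0.582}]' | grep -E "width|force"
python3 -c "
from h import *
tilt(.5155,.3366,79)"| grep -E "0.06|0.14|0.10"
python3 -m crank '[{"translation":[0,0,0],"yaw":0,"fingers":0.584},{"translation":[0,0,0],"yaw":0,"fingers":0.584}]' | grep -E "width|force"
python3 -c "
from h import *
tilt(.5155,.3366,79)"| grep -E "0.06|0.14|0.10"; done
```

```text
wrist_force: [-0.3, 0.5, -1.1]
gripper_width: 0.58
grip_force: 11.9
0.06: floor 0.0096 n30 cheese 0.0265 n52
0.10: floor 0.0072 n32 cheese 0.0249 n44
0.14: floor 0.0040 n90 cheese nan n0
wrist_force: [-0.5, 0.6, -1.4]
gripper_width: 0.58
grip_force: 7.5
0.06: floor 0.0099 n29 cheese 0.0262 n52
0.10: floor 0.0065 n37 cheese 0.0248 n43
0.14: floor 0.0041 n93 cheese nan n0
0.16: floor 0.0006 n4 cheese nan n0
wrist_force: [-0.3, -0.1, -0.9]
gripper_width: 0.584
grip_force: 3.1
0.06: floor 0.0089 n30 cheese 0.0265 n51
0.10: floor 0.0057 n33 cheese 0.0244 n45
0.14: floor 0.0043 n93 cheese nan n0
```

At about 12 N (opening 0.58) the tray pivots in the grip; at 20 N and above it holds. I set it flat, grip hard and carry it gently to the tub.

```bash

python3 -m crank '[{"translation":[0,0,0.08],"yaw":0,"fingers":0.582},{"translation":[0,0,0.07],"yaw":0,"fingers":0.582},{"translation":[0,0,0],"yaw":0,"fingers":0.582},{"translation":[0,0,0],"yaw":0,"fingers":0},{"translation":[0,0,0],"yaw":0,"fingers":0}]' 120
python3 -m crank '[{"translation":[0,0,0],"yaw":0,"fingers":0},{"translation":[0,0,-0.1],"yaw":0,"fingers":0},{"translation":[0,0,-0.2],"yaw":0,"fingers":0},{"translation":[0,0,-0.3],"yaw":0,"fingers":0},{"translation":[0,0,-0.3],"yaw":0,"fingers":0}]'
python3 -m crank '[{"translation":[0,0,-0.3],"yaw":0,"fingers":0},{"translation":[0,0,-0.3],"yaw":0,"fingers":0},{"translation":[0,0,-0.2],"yaw":0,"fingers":0},{"translation":[0,0,-0.1],"yaw":0,"fingers":0},{"translation":[0,0,0],"yaw":0,"fingers":0}]'
python3 -c "
from h import *
plan(.634,.192,.152,79)
tilt(.5155,.3366,79)"
```

```text
clock: 10.82
position: [0.5151, 0.3362, 0.046]
tool_rot: [2.424, 1.999, -0.0]
wrist_force: [-1.0, 0.6, -0.3]
gripper_width: 0.533
grip_force: 122.6
clock: 11.45
position: [0.5153, 0.3366, 0.1018]
tool_rot: [-2.423, -1.999, -0.001]
wrist_force: [1.0, 0.3, -2.3]
gripper_width: 0.533
grip_force: 122.8
clock: 12.08
position: [0.5152, 0.3363, 0.1541]
tool_rot: [2.424, 1.999, 0.0]
wrist_force: [0.5, -0.6, -2.0]
gripper_width: 0.531
grip_force: 122.9
t 12.07 pos [0.5152 0.3363 0.1541] head 79.03 tilt -1.0 F [ 0.5 -0.6 -2. ] w 0.531 g 122.9
shift [-1.98  2.4   0.04] yaw 0.0
0.04: floor 0.1153 n85 cheese 0.1264 n57
0.06: floor 0.1079 n33 cheese 0.1257 n59
0.08: floor 0.1080 n80 cheese 0.1243 n53
0.10: floor 0.1059 n30 cheese 0.1244 n52
0.12: floor 0.1053 n102 cheese nan n0
0.14: floor 0.1043 n105 cheese nan n0
0.16: floor nan n0 cheese nan n0
0.18: floor nan n0 cheese nan n0
```

```bash

python3 -m crank '[{"translation":[-0.08,0.1,0],"yaw":0,"fingers":0},{"translation":[-0.14,0.17,0],"yaw":0,"fingers":0},{"translation":[-0.2,0.24,0],"yaw":0,"fingers":0},{"translation":[-0.2,0.24,0],"yaw":0,"fingers":0},{"translation":[-0.2,0.24,0],"yaw":0,"fingers":0}]' >/dev/null
python3 -m crank '[{"translation":[-0.2,0.24,0],"yaw":0,"fingers":0},{"translation":[-0.2,0.24,0],"yaw":0,"fingers":0},{"translation":[-0.2,0.24,0],"yaw":0,"fingers":0},{"translation":[-0.2,0.24,0],"yaw":0,"fingers":0},{"translation":[-0.2,0.24,0],"yaw":0,"fingers":0}]' >/dev/null
python3 -m crank '[{"translation":[-0.11,0.14,0],"yaw":0,"fingers":0},{"translation":[-0.06,0.06,0],"yaw":0,"fingers":0},{"translation":[0,0,0],"yaw":0,"fingers":0}]'
python3 - <<'E'
from h import *
plan(.634,.192,.152,79)
p=tilt(.634,.192,79);save(p,'over')
c=p['pixels'][140:330,190:400];cv2.imwrite('pics/over.png',cv2.cvtColor(cv2.resize(c,None,fx=3,fy=3,interpolation=2),cv2.COLOR_RGB2BGR))
E
```

```text
clock: 13.75
position: [0.6331, 0.1919, 0.154]
tool_rot: [-2.423, -1.999, 0.0]
wrist_force: [0.1, 0.2, -2.0]
gripper_width: 0.54
grip_force: 122.9
t 13.75 pos [0.6331 0.1919 0.154 ] head 79.04 tilt -1.0 F [ 0.1  0.2 -2. ] w 0.54 g 122.9
shift [0.   0.01 0.03] yaw 0.01
0.04: floor 0.1160 n30 cheese 0.1264 n38
0.06: floor 0.1086 n21 cheese 0.1255 n50
0.08: floor 0.1075 n80 cheese 0.1239 n56
0.10: floor 0.0148 n99 cheese 0.1246 n42
0.12: floor 0.1045 n127 cheese nan n0
0.14: floor 0.1041 n107 cheese nan n0
0.16: floor 0.0112 n5 cheese nan n0
0.18: floor 0.0070 n33 cheese nan n0
```

View pics/over.png

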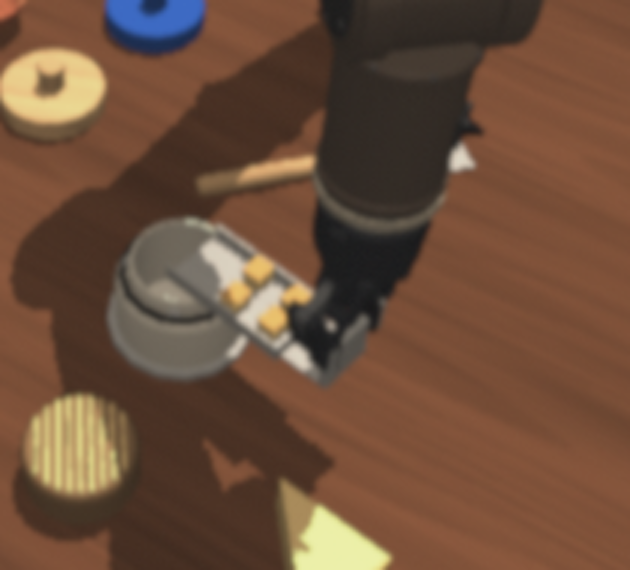

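The tray is level, with its spout over the mouth at crop (190,255) and all four chunks aboard. Now I loosen the grip so the tray sinks onto the near rim, then raise the grip.

```bash

python3 -m crank '[{"translation":[0,0,0],"yaw":0,"fingers":0.56},{"translation":[0,0,0],"yaw":0,"fingers":0.576},{"translation":[0,0,0],"yaw":0,"fingers":0.58},{"translation":[0,0,0],"yaw":0,"fingers":0.58},{"translation":[0,0,0],"yaw":0,"fingers":0.58}]'
python3 -c "
from h import *
tilt(.634,.192,79)"
python3 -m crank '[{"translation":[0,0,-0.1],"yaw":0,"fingers":0.58},{"translation":[0,0,-0.1],"yaw":0,"fingers":0.58},{"translation":[0,0,-0.1],"yaw":0,"fingers":0.58}]'
python3 -c "
from h import *
tilt(.634,.192,79)"
```

```text
clock: 14.42
position: [0.6332, 0.1919, 0.154]
tool_rot: [2.423, 1.999, 0.0]
wrist_force: [-1.8, 0.4, -0.3]
gripper_width: 0.582
grip_force: 11.8
0.04: floor 0.1082 n10 cheese 0.1209 n42
0.06: floor 0.1003 n29 cheese 0.1198 n22
0.08: floor 0.0996 n59 cheese 0.1147 n84
0.10: floor 0.0156 n92 cheese 0.1142 n24
0.12: floor 0.0915 n120 cheese nan n0
0.14: floor 0.0885 n69 cheese nan n0
0.16: floor nan n0 cheese nan n0
0.18: floor 0.0061 n13 cheese nan n0
clock: 14.85
position: [0.6333, 0.1918, 0.1726]
tool_rot: [2.423, 1.999, 0.0]
wrist_force: [0.6, -1.0, -1.6]
gripper_width: 0.575
grip_force: 11.7
0.04: floor 0.1217 n11 cheese 0.1335 n43
0.06: floor 0.1084 n47 cheese 0.1301 n4
0.08: floor 0.1067 n16 cheese 0.1219 n106
0.10: floor 0.0562 n120 cheese 0.1208 n6
0.12: floor 0.0928 n107 cheese nan n0
0.14: floor 0.0890 n27 cheese nan n0
0.16: floor nan n0 cheese nan n0
0.18: floor 0.0071 n22 cheese nan n0
```

```bash

python3 -m crank '[{"translation":[-0.07,0,0],"yaw":0,"fingers":0.58},{"translation":[-0.1,0,0],"yaw":0,"fingers":0.58},{"translation":[-0.08,0,0],"yaw":0,"fingers":0.58},{"translation":[-0.05,0,-0.1],"yaw":0,"fingers":0.58},{"translation":[-0.05,0,-0.1],"yaw":0,"fingers":0.58}]'
python3 -c "
from h import *
s=ctrl.get_obs()['position']
tilt(s[0],s[1],79)"
python3 -m crank '[{"translation":[-0.06,0,-0.1],"yaw":0,"fingers":0.58},{"translation":[-0.06,0,-0.1],"yaw":0,"fingers":0.58},{"translation":[-0.06,0,-0.1],"yaw":0,"fingers":0.58},{"translation":[0,0,0],"yaw":0,"fingers":0.58},{"translation":[0,0,0],"yaw":0,"fingers":0.58}]'
python3 - <<'E'
from h import *
s=ctrl.get_obs()['position']
p=tilt(s[0],s[1],79)
c=p['pixels'][140:330,190:400];cv2.imwrite('pics/tip.png',cv2.cvtColor(cv2.resize(c,None,fx=3,fy=3,interpolation=2),cv2.COLOR_RGB2BGR))
E
```

```text
clock: 15.52
position: [0.6292, 0.171, 0.1845]
tool_rot: [2.424, 1.999, 0.0]
wrist_force: [-0.2, -0.0, -1.6]
gripper_width: 0.583
grip_force: 11.7
0.04: floor 0.1230 n5 cheese 0.1360 n49
0.06: floor 0.1095 n30 cheese 0.1203 n6
0.08: floor 0.0121 n95 cheese 0.1210 n99
0.10: floor 0.0916 n43 cheese 0.1170 n5
0.12: floor 0.0867 n67 cheese nan n0
0.14: floor nan n0 cheese nan n0
0.16: floor 0.0068 n13 cheese nan n0
0.18: floor 0.0148 n71 cheese nan n0
clock: 16.2
position: [0.6271, 0.1607, 0.2019]
tool_rot: [-2.424, -1.999, 0.0]
wrist_force: [0.2, 0.5, -0.7]
gripper_width: 0.579
grip_force: 11.8
0.04: floor 0.1253 n57 cheese nan n0
0.06: floor 0.1113 n99 cheese nan n0
0.08: floor 0.0965 n157 cheese nan n0
0.10: floor 0.0899 n71 cheese nan n0
0.12: floor 0.0827 n5 cheese nan n0
0.14: floor 0.0056 n1 cheese nan n0
0.16: floor 0.0833 n27 cheese 0.0412 n15
0.18: floor 0.0853 n8 cheese nan n0
```

View pics/tip.png

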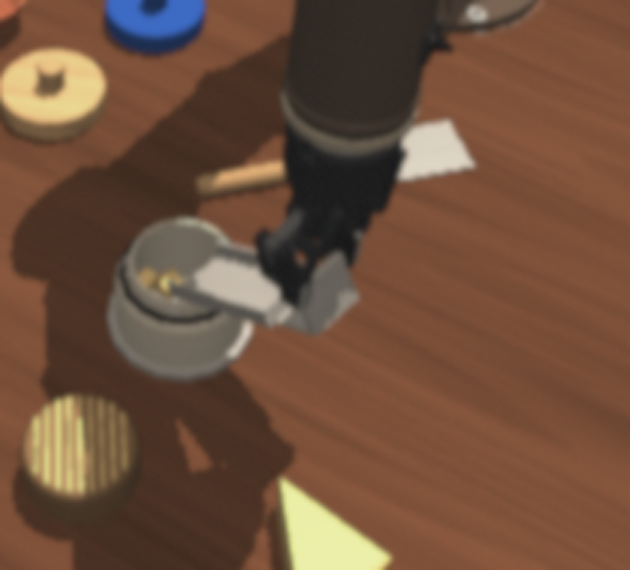

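All four chunks went off; cheese shows in the tub at crop (160,280) and the tray is empty. I take the tray back.

```bash

python3 -m crank '[{"translation":[0,0,0],"yaw":0,"fingers":0.54},{"translation":[0.1,0,-0.3],"yaw":0,"fingers":0.54},{"translation":[0.1,0,-0.5],"yaw":0,"fingers":0.54},{"translation":[0.1,0,-0.4],"yaw":0,"fingers":0.54},{"translation":[0,0,0],"yaw":0,"fingers":0.54}]'
python3 - <<'E'
from h import *
s=ctrl.get_obs()['position']
p=tilt(s[0],s[1],79)
plan(.515,.336,.2,79)
for n in('scene','top'):
    q=p if n=='scene' else ctrl.get_image(n)
    hsv=cv2.cvtColor(q['pixels'],cv2.COLOR_RGB2HSV)
    print(n,[(np.round(d['position']),round(d['score'],2),np.round(w(q,*d['position']),3)) for d in ctrl.place_of(q,'chunk0')])
E
```

```text
clock: 16.88
position: [0.6313, 0.1803, 0.277]
tool_rot: [2.422, 2.0, 0.008]
wrist_force: [1.0, 0.9, -2.3]
gripper_width: 0.554
grip_force: 70.3
0.04: floor 0.1990 n82 cheese nan n0
0.06: floor 0.1871 n86 cheese nan n0
0.08: floor 0.1729 n116 cheese nan n0
0.10: floor 0.0644 n242 cheese nan n0
0.12: floor 0.0857 n11 cheese nan n0
0.14: floor nan n0 cheese nan n0
0.16: floor 0.0077 n11 cheese 0.0262 n4
0.18: floor 0.0833 n29 cheese 0.0402 n17
t 16.93 pos [0.6308 0.1792 0.2751] head 79.07 tilt -1.0 F [-0.3 -0.8 -3.7] w 0.556 g 70.3
shift [ 2.2  -2.39  1.25] yaw 0.01
scene [(array([240., 245.]), 0.6, array([0.641, 0.037, 0.085])), (array([232., 240.]), 0.46, array([ 0.6  , -0.008,  0.042])), (array([191., 115.]), 0.26, array([ 0.683, -0.383,  0.047]))]
top [(array([116., 240.]), 0.65, array([0.767, 0.039, 0.051])), (array([160., 252.]), 0.48, array([ 0.614, -0.002,  0.008]))]
```

```bash

python3 -m crank '[{"translation":[0.25,-0.3,0],"yaw":0,"fingers":0.54},{"translation":[0.45,-0.5,0],"yaw":0,"fingers":0.54},{"translation":[0.5,-0.55,0],"yaw":0,"fingers":0.54},{"translation":[0.5,-0.55,0],"yaw":0,"fingers":0.54},{"translation":[0.5,-0.49,0.3],"yaw":0,"fingers":0.54}]'
python3 -m crank '[{"translation":[0,0,0.5],"yaw":0,"fingers":0.54},{"translation":[0,0,0.5],"yaw":0,"fingers":0.54},{"translation":[0,0,0.2],"yaw":0,"fingers":0.54},{"translation":[0,0,0],"yaw":0,"fingers":0.54}]'
python3 - <<'E'
from h import *
s=ctrl.get_obs()['position']
p=tilt(s[0],s[1],79)
plan(.515,.336,.046,79)
p=ctrl.get_image('scene');c=p['pixels'][180:330,220:420];cv2.imwrite('pics/back.png',cv2.cvtColor(cv2.resize(c,None,fx=3,fy=3,interpolation=2),cv2.COLOR_RGB2BGR))
E
```

```text
clock: 17.7
position: [0.513, 0.3375, 0.2567]
tool_rot: [-2.422, -2.0, -0.003]
wrist_force: [-0.1, -0.4, -1.3]
gripper_width: 0.553
grip_force: 70.3
clock: 18.2
position: [0.5142, 0.3352, 0.1835]
tool_rot: [-2.423, -1.999, 0.002]
wrist_force: [-0.3, -0.1, -1.6]
gripper_width: 0.555
grip_force: 70.2
0.04: floor 0.1068 n93 cheese nan n0
0.06: floor 0.0939 n92 cheese nan n0
0.08: floor 0.0837 n82 cheese nan n0
0.10: floor 0.0706 n81 cheese nan n0
0.12: floor 0.0651 n9 cheese nan n0
0.14: floor nan n0 cheese nan n0
0.16: floor nan n0 cheese nan n0
0.18: floor nan n0 cheese nan n0
t 18.25 pos [0.5147 0.3356 0.1844] head 79.04 tilt -1.0 F [-0.1 -0.3 -1.1] w 0.559 g 70.3
shift [0.01 0.   2.31] yaw 0.01
```

View pics/back.png

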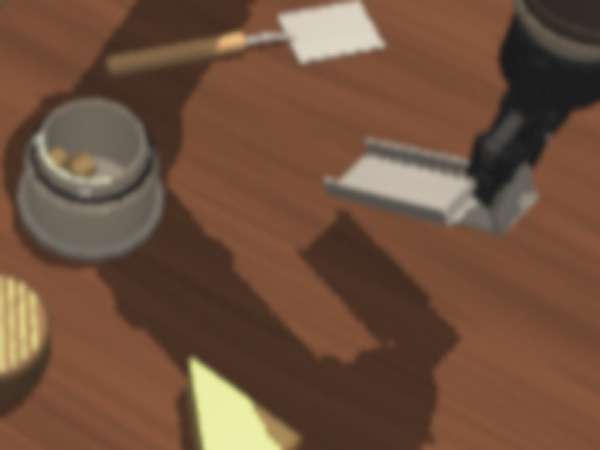

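```bash

python3 -m crank '[{"translation":[0,0,0.3],"yaw":0,"fingers":0.54},{"translation":[0,0,0.3],"yaw":0,"fingers":0.56},{"translation":[0,0,0.15],"yaw":0,"fingers":0.575},{"translation":[0.05,0,0.15],"yaw":0,"fingers":0.576},{"translation":[0.05,0,0.15],"yaw":0,"fingers":0.576}]'
python3 -m crank '[{"translation":[0.04,0,0.2],"yaw":0,"fingers":0.578},{"translation":[0.02,0,0.2],"yaw":0,"fingers":0.578},{"translation":[0,0,0.2],"yaw":0,"fingers":0.578},{"translation":[0,0,0.2],"yaw":0,"fingers":0.578},{"translation":[0,0,0.15],"yaw":0,"fingers":0.578}]'
python3 - <<'E'
from h import *
s=ctrl.get_obs()['position']
p=tilt(s[0],s[1],79)
plan(s[0],s[1],.046,79)
E
```

```text
clock: 18.92
position: [0.5161, 0.3415, 0.1205]
tool_rot: [-2.423, -1.999, -0.001]
wrist_force: [0.5, -0.7, -0.4]
gripper_width: 0.575
grip_force: 20.4
clock: 19.55
position: [0.5166, 0.3442, 0.063]
tool_rot: [2.424, 1.999, -0.001]
wrist_force: [-0.9, -0.2, 0.1]
gripper_width: 0.581
grip_force: 15.8
0.04: floor 0.0158 n95 cheese nan n0
0.06: floor 0.0128 n108 cheese nan n0
0.08: floor 0.0107 n107 cheese nan n0
0.10: floor 0.0087 n104 cheese nan n0
0.12: floor 0.0065 n99 cheese nan n0
0.14: floor 0.0045 n92 cheese nan n0
0.16: floor nan n0 cheese nan n0
0.18: floor nan n0 cheese nan n0
t 19.6 pos [0.5162 0.3439 0.062 ] head 79.03 tilt -1.0 F [-0.5  0.7 -1.7] w 0.576 g 15.8
shift [0.01 0.01 0.27] yaw 0.01
```

```bash

python3 -m crank '[{"translation":[0,0,0.13],"yaw":0,"fingers":0.58},{"translation":[0,0,0.13],"yaw":0,"fingers":0.58},{"translation":[0,0,0],"yaw":0,"fingers":0.585},{"translation":[0,0,0],"yaw":0,"fingers":0.7},{"translation":[0,0,0],"yaw":0,"fingers":1}]'
python3 -m crank '[{"translation":[0,0,0],"yaw":0,"fingers":1},{"translation":[0,0,-0.5],"yaw":0,"fingers":1},{"translation":[0,0,-0.9],"yaw":0,"fingers":1},{"translation":[0,0,-0.9],"yaw":0,"fingers":1},{"translation":[0,0,-0.9],"yaw":0,"fingers":1}]'
python3 - <<'E'
from h import *
s=ctrl.get_obs()['position']
p=tilt(s[0],s[1],79)
plan(.445,-.236,.25)
q=ctrl.get_image('top')
# tub rim circle again, and the lid, from top and scene
for n,p in(('scene',p),('top',q)):
    rr,cc=np.nonzero(p['z_map']>0);K=p['intrinsics'];R=cv2.Rodrigues(np.array(p['rotation']))[0]
    d=np.stack([(cc-K[0,2])/K[0,0],-(rr-K[1,2])/K[1,1],-np.ones(len(cc))],-1)
    X=np.array(p['xyz'])+(d*p['z_map'][rr,cc][:,None])@R.T
    def cen(x,y,r,z0,z1):
        a=X[(np.hypot(X[:,0]-x,X[:,1]-y)<r)&(X[:,2]>z0)&(X[:,2]<z1)];c,rad=cv2.minEnclosingCircle(a[:,:2].astype(np.float32))
        e=cv2.fitEllipse(cv2.convexHull(a[:,:2].astype(np.float32)));return np.round(c,4),round(rad,4),np.round(e[0],4),len(a)
    print(n,'lid',cen(.445,-.236,.068,.015,.03),'knob',cen(.445,-.236,.03,.045,.06),'rim',cen(.602,.025,.07,.08,.1),'body',cen(.602,.025,.07,.057,.07))
    h=p['X']=X
    a=X[(np.hypot(X[:,0]-.602,X[:,1]-.025)<.036)&(X[:,2]<.07)]; print('in tub z pct',np.round(np.percentile(a[:,2],[5,50,95,100]),3))
E
```

```text
clock: 20.23
position: [0.5169, 0.3447, 0.0488]
tool_rot: [2.424, 1.999, 0.001]
wrist_force: [-0.0, -0.1, -0.1]
gripper_width: 0.891
grip_force: 0.0
clock: 20.85
position: [0.5165, 0.3445, 0.2424]
tool_rot: [2.423, 1.999, 0.0]
wrist_force: [0.5, 0.0, -0.3]
gripper_width: 1.001
grip_force: 0.0
0.04: floor 0.0041 n122 cheese nan n0
0.06: floor 0.0037 n114 cheese nan n0
0.08: floor 0.0036 n108 cheese nan n0
0.10: floor 0.0032 n104 cheese nan n0
0.12: floor 0.0036 n105 cheese nan n0
0.14: floor 0.0034 n102 cheese nan n0
0.16: floor 0.0006 n12 cheese nan n0
0.18: floor nan n0 cheese nan n0
t 20.9 pos [0.5182 0.3471 0.2501] head 79.05 tilt -0.99995 F [1.1 3.4 5.9] w 1.002 g 0.0
shift [-9.77  0.65 -0.07] yaw None
scene lid (array([ 0.445 , -0.2354]), 0.0576, array([ 0.4465, -0.2355]), 675) knob (array([ 0.4456, -0.2355]), 0.016, array([ 0.4469, -0.2359]), 56) rim (array([0.6022, 0.0268]), 0.0479, array([0.6019, 0.0259]), 237) body (array([0.6026, 0.0255]), 0.0585, array([0.607 , 0.0271]), 345)
in tub z pct [0.006 0.024 0.043 0.045]
top lid (array([ 0.4448, -0.236 ]), 0.0559, array([ 0.4445, -0.2362]), 687) knob (array([ 0.4439, -0.2363]), 0.0144, array([ 0.4449, -0.236 ]), 53) rim (array([0.5987, 0.0243]), 0.0483, array([0.5999, 0.0257]), 109) body (array([0.6   , 0.0255]), 0.0577, array([0.5999, 0.0258]), 169)
in tub z pct [0.002 0.008 0.03  0.05 ]
```

The tray lies flat again (floor at 3.5 mm all along) and is let go, with the chunks inside the tub. Next, the lid.

```bash

python3 -m crank '[{"translation":[-0.9,0.06,0],"yaw":0,"fingers":1},{"translation":[-0.98,0.07,0],"yaw":0,"fingers":1},{"translation":[-0.98,0.07,0],"yaw":0,"fingers":1},{"translation":[-0.98,0.07,0],"yaw":0,"fingers":1},{"translation":[-0.98,0.07,0],"yaw":0,"fingers":1}]'>/dev/null
python3 -m crank '[{"translation":[-0.98,0.07,0],"yaw":0,"fingers":1},{"translation":[-0.98,0.07,0],"yaw":0,"fingers":1},{"translation":[-0.98,0.07,0],"yaw":0,"fingers":1},{"translation":[-0.98,0.06,0],"yaw":0,"fingers":0.7},{"translation":[-0.98,0.06,0],"yaw":0,"fingers":0.7}]'>/dev/null
python3 -m crank '[{"translation":[0,0,0],"yaw":0,"fingers":0.7},{"translation":[0,0,0],"yaw":0,"fingers":0.7}]'>/dev/null
python3 -c "
from h import *
plan(.4448,-.2358,.047)"
```

```text
t 22.45 pos [ 0.4451 -0.2352  0.2402] head 79.01 tilt -1.0 F [ 0.4  0.5 -0.3] w 0.698 g 0.0
shift [-0.01 -0.    3.22] yaw None
```

```bash

python3 -m crank '[{"translation":[-0.01,0,0.9],"yaw":0,"fingers":0.7},{"translation":[0,0,0.9],"yaw":0,"fingers":0.7},{"translation":[0,0,0.8],"yaw":0,"fingers":0.7},{"translation":[0,0,0.42],"yaw":0,"fingers":0.7},{"translation":[0,0,0.2],"yaw":0,"fingers":0.7}]'
python3 -m crank '[{"translation":[0,0,0],"yaw":0,"fingers":0.5},{"translation":[0,0,0],"yaw":0,"fingers":0.35},{"translation":[0,0,0],"yaw":0,"fingers":0},{"translation":[0,0,0],"yaw":0,"fingers":0},{"translation":[0,0,0],"yaw":0,"fingers":0}]' 100
python3 -m crank '[{"translation":[0,0,0],"yaw":0,"fingers":0},{"translation":[0,0,-0.2],"yaw":0,"fingers":0},{"translation":[0,0,-0.5],"yaw":0,"fingers":0},{"translation":[0,0,-0.9],"yaw":0,"fingers":0},{"translation":[0,0,-0.4],"yaw":0,"fingers":0}]'
python3 -c "
from h import *
plan(.601,.0257,.180)"
```

```text
clock: 23.08
position: [0.4451, -0.2342, 0.0461]
tool_rot: [-2.419, -2.001, 0.0]
wrist_force: [0.5, -0.0, 0.0]
gripper_width: 0.701
grip_force: 0.0
clock: 23.7
position: [0.446, -0.2362, 0.0488]
tool_rot: [2.422, 1.998, 0.001]
wrist_force: [-1.1, 1.7, 7.8]
gripper_width: 0.299
grip_force: 97.8
clock: 24.32
position: [0.4463, -0.2364, 0.1711]
tool_rot: [2.42, 1.997, 0.003]
wrist_force: [-0.2, -1.1, -2.0]
gripper_width: 0.293
grip_force: 98.4
t 24.32 pos [ 0.4463 -0.2364  0.1711] head 79.04 tilt -0.99999 F [-0.2 -1.1 -2. ] w 0.293 g 98.4
shift [ 4.78  1.7  -0.15] yaw None
```

```bash

python3 -m crank '[{"translation":[0.5,0.18,0],"yaw":0,"fingers":0},{"translation":[0.9,0.32,0],"yaw":0,"fingers":0},{"translation":[0.95,0.34,0],"yaw":0,"fingers":0},{"translation":[0.95,0.34,0],"yaw":0,"fingers":0},{"translation":[0.85,0.3,0],"yaw":0,"fingers":0}]' >/dev/null
python3 -m crank '[{"translation":[0.63,0.22,0],"yaw":0,"fingers":0},{"translation":[0,0,0],"yaw":0,"fingers":0},{"translation":[0,0,0],"yaw":0,"fingers":0}]' >/dev/null
python3 - <<'E'
from h import *
plan(.601,.0257,.13)
from scipy.optimize import least_squares
for n in('scene','top'):
    p=ctrl.get_image(n)
    if n=='scene': c=p['pixels'][120:310,160:370];cv2.imwrite('pics/hover.png',cv2.cvtColor(cv2.resize(c,None,fx=3,fy=3,interpolation=2),cv2.COLOR_RGB2BGR))
    rr,cc=np.nonzero(p['z_map']>0);K=p['intrinsics'];R=cv2.Rodrigues(np.array(p['rotation']))[0]
    d=np.stack([(cc-K[0,2])/K[0,0],-(rr-K[1,2])/K[1,1],-np.ones(len(cc))],-1)
    X=np.array(p['xyz'])+(d*p['z_map'][rr,cc][:,None])@R.T
    hsv=cv2.cvtColor(p['pixels'],cv2.COLOR_RGB2HSV)[rr,cc]
    m=(np.hypot(X[:,0]-.601,X[:,1]-.026)<.065)&(X[:,2]>.115)&(X[:,2]<.165)&(hsv[:,2]>70)&(hsv[:,1]>50)
    a=X[m];print(n,len(a),np.round(np.percentile(a[:,2],[5,25,50,75,95]),4))
    h=cv2.convexHull(a[:,:2].astype(np.float32))[:,0]
    s=least_squares(lambda v:np.hypot(*(h-v).T)-.0555,[.601,.026],loss='soft_l1',f_scale=.002);print('lid centre',np.round(s.x,4),'res',np.round(s.fun,3))
    t=a[a[:,2]>np.median(a[:,2])-.004];A=np.c_[t[:,:2]-[.6,.03],np.ones(len(t))];print('top plane',np.round(np.linalg.lstsq(A,t[:,2],rcond=None)[0],4))
E
```

```text
t 25.32 pos [0.5996 0.0253 0.1678] head 79.02 tilt -1.0 F [ 0.1 -0.8 -1.2] w 0.294 g 98.6
shift [0.01 0.02 0.63] yaw None
scene 1130 [0.1265 0.1422 0.144  0.1452 0.1482]
lid centre [0.6009 0.0251] res [ 0.     0.     0.    -0.001 -0.     0.     0.     0.    -0.    -0.
 -0.    -0.001 -0.    -0.001 -0.001 -0.     0.     0.001 -0.001 -0.
 -0.003  0.     0.    -0.001 -0.    -0.001 -0.001  0.   ]
top plane [-0.0143 -0.0132  0.1453]
top 73 [0.1337 0.1395 0.1419 0.1448 0.1483]
lid centre [0.5992 0.0229] res [ 0.001  0.001  0.     0.001  0.     0.001  0.     0.001  0.     0.
 -0.    -0.    -0.003 -0.01  -0.003]
top plane [ 0.0496 -0.0625  0.1466]
```

View pics/hover.png

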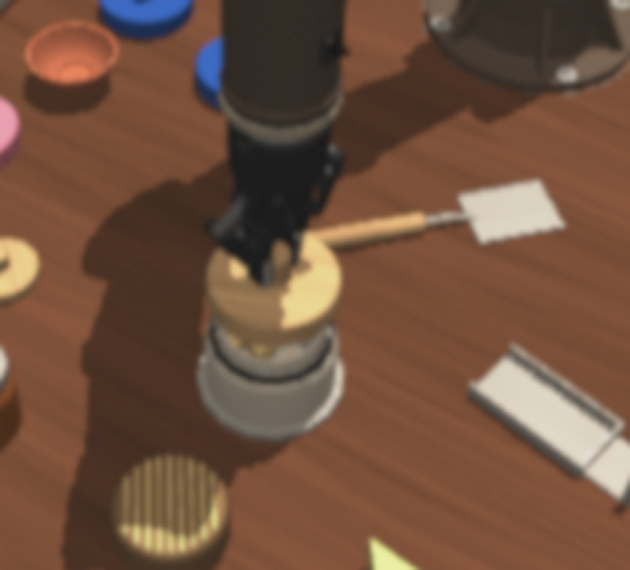

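The lid is level and hovers over the tub, within about 1 mm of its axis. I lower it slowly.

```bash

python3 -m crank '[{"translation":[0.02,0.02,0.2],"yaw":0,"fingers":0},{"translation":[0,0,0.2],"yaw":0,"fingers":0},{"translation":[0,0,0.1],"yaw":0,"fingers":0},{"translation":[0,0,0],"yaw":0,"fingers":0}]' | grep -E "position|wrist"
python3 -m crank '[{"translation":[0,0,0.06],"yaw":0,"fingers":0},{"translation":[0,0,0.05],"yaw":0,"fingers":0},{"translation":[0,0,0.04],"yaw":0,"fingers":0},{"translation":[0,0,0],"yaw":0,"fingers":0}]'| grep -E "position|wrist"
python3 -m crank '[{"translation":[0,0,0.04],"yaw":0,"fingers":0},{"translation":[0,0,0],"yaw":0,"fingers":0}]'| grep -E "position|wrist|rot|width"
```

```text
position: [0.6007, 0.0268, 0.1363]
wrist_force: [0.1, -0.5, -0.1]
position: [0.6011, 0.0268, 0.1281]
wrist_force: [0.1, 0.3, -2.0]
position: [0.6014, 0.0268, 0.1261]
tool_rot: [2.423, 1.999, 0.0]
wrist_force: [-0.5, -0.4, 2.9]
gripper_width: 0.294
```

```bash

python3 -m crank '[{"translation":[0,0,0.05],"yaw":0,"fingers":0},{"translation":[0,0,0],"yaw":0,"fingers":0}]' | grep -E "position|wrist"
python3 -m crank '[{"translation":[0,0,0.05],"yaw":0,"fingers":0},{"translation":[0,0,0],"yaw":0,"fingers":0}]'| grep -E "position|wrist"
python3 -m crank '[{"translation":[0,0,0.05],"yaw":0,"fingers":0},{"translation":[0,0,0],"yaw":0,"fingers":0}]'| grep -E "position|wrist|rot|width"
```

```text
position: [0.6011, 0.0267, 0.1227]
wrist_force: [-1.1, -1.7, 0.4]
position: [0.6009, 0.0266, 0.1194]
wrist_force: [-1.1, -1.1, -0.3]
position: [0.6011, 0.0268, 0.1173]
tool_rot: [2.423, 1.999, -0.001]
wrist_force: [-4.8, -1.7, 9.2]
gripper_width: 0.292
```

```bash

python3 -m crank '[{"translation":[0,0,0.03],"yaw":0,"fingers":0},{"translation":[0,0,0],"yaw":0,"fingers":0},{"translation":[0,0,0],"yaw":0,"fingers":0},{"translation":[0,0,0],"yaw":0,"fingers":0}]' | grep -E "position|wrist"
python3 -m crank '[{"translation":[0,0,0],"yaw":0,"fingers":0},{"translation":[0,0,0],"yaw":0,"fingers":0},{"translation":[0,0,0],"yaw":0,"fingers":0},{"translation":[0,0,0],"yaw":0,"fingers":0}]'
python3 - <<'E'
from h import *
p=ctrl.get_image('scene');rr,cc=np.nonzero(p['z_map']>0);K=p['intrinsics'];R=cv2.Rodrigues(np.array(p['rotation']))[0]
d=np.stack([(cc-K[0,2])/K[0,0],-(rr-K[1,2])/K[1,1],-np.ones(len(cc))],-1)
X=np.array(p['xyz'])+(d*p['z_map'][rr,cc][:,None])@R.T
hsv=cv2.cvtColor(p['pixels'],cv2.COLOR_RGB2HSV)[rr,cc]
a=X[(np.hypot(X[:,0]-.602,X[:,1]-.026)<.054)&(X[:,2]>.088)&(X[:,2]<.1)&(hsv[:,2]>70)&(hsv[:,1]>50)]
A=np.c_[a[:,:2]-[.602,.026],np.ones(len(a))];print('lid top',len(a),np.round(np.linalg.lstsq(A,a[:,2],rcond=None)[0],4),np.round(cv2.minEnclosingCircle(a[:,:2].astype(np.float32))[0],4))
s=ctrl.get_obs()['position'];tilt(.5165,.3447,79,p=p)
print([(t,np.round(w(p,*ctrl.place_of(p,t)[0]['position']),3)) for t in('small_lid','honey','spatula','wedge','small_wheel')])
E
```

```text
position: [0.6011, 0.0267, 0.1161]
wrist_force: [-6.6, -3.6, 14.8]
clock: 28.42
position: [0.6011, 0.0268, 0.1162]
tool_rot: [2.423, 1.998, -0.0]
wrist_force: [-6.3, -2.8, 13.1]
gripper_width: 0.294
grip_force: 101.0
lid top 769 [-0.0057 -0.0048  0.0929] [0.6021 0.026 ]
0.04: floor 0.0044 n120 cheese nan n0
0.06: floor 0.0037 n113 cheese nan n0
0.08: floor 0.0037 n108 cheese nan n0
0.10: floor 0.0036 n107 cheese nan n0
0.12: floor 0.0038 n104 cheese nan n0
0.14: floor 0.0041 n97 cheese nan n0
0.16: floor 0.0014 n15 cheese nan n0
0.18: floor nan n0 cheese nan n0
[('small_lid', array([ 0.657, -0.25 ,  0.016])), ('honey', array([ 0.793, -0.129,  0.057])), ('spatula', array([0.368, 0.056, 0.015])), ('wedge', array([ 0.705,  0.186, -0.001])), ('small_wheel', array([0.796, 0.058, 0.05 ]))]
```

The lid is home: lower edge about 68 mm, level and centred. The push is steady at about 13 N, and the tray is flat and released.

```bash
python3 -c "
from cell import ctrl
print(ctrl.sign_off())"
```

```text
the job is handed in; nothing more can be done
None
```

I tipped the four chunks into the tub and set the tray back flat and let it go. The big wooden lid is clicked home and I handed in still pressing it down at about 13 N; sign-off returned no verdict, so these are my own last readings.

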